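# Eject a thread spool and catch it with the other finger

### The job

Press the red ejector of the spool dispenser with one fingertip so that the dark thread spool pops out of its cradle, and stop it with the other finger while it is still on the ramp, before it runs off the front. Once it has come to a standstill against the finger, let it roll down behind that finger until it rests in the shallow dip at the foot of the ramp, then take the hand away. Never pick the spool up, and leave the white spool, the cream pot and the tape measure where they are.

Things in the scene. Friction and masses are not known exactly. Their poses are not given: they have to be found in the camera images.
- dispenser: White spool dispenser with a plywood ramp, fixed to the worktop, 182 x 114 x 78 mm. Origin on the worktop under the middle of the ramp; -x is downhill (roughly to the robot), +y the ejector's side, z up. Ramp surface: 54 mm wide (y = -27 to 27 mm), height 30 mm + 0.249 * x, slope 14 degrees, from x = -72 to +40 mm. Side walls 5 mm thick, 14 mm higher than the ramp (26 mm high beside the dip).
- ramp_top (a point): Middle of the ramp's upper edge, x = 40 mm, 40 mm above the worktop (all x, y, z here in the dispenser's frame). Uphill of it lies the cradle, closed behind by a back plate 78 mm high (x = 73 to 82 mm).
- cradle (a point): Top of the grey lift platform that the spool lies on at the start (x = 53 mm), 7 mm below the line of the ramp, so that the ramp's upper edge holds the spool. The ejector lifts it up to 10 mm; raised, it slopes into the ramp and the spool rolls off it.
- dip (a point): Middle of the mouth of the dip at the foot of the ramp, x = -80.5 mm, 12 mm above the worktop. The dip is 17 mm long, between the ramp's lower edge and a front lip of the same height (x = -100 to -89 mm); beyond is open worktop. A spool at rest in it touches both edges, its axis 13 mm above this point. A spool rolling freely down the ramp jumps it.
- ejector (a joint): Travel of the red ejector in m: 0 up, 0.010 fully down. It springs back by itself; needs 1.4 N to start and about 5 N fully down. It lifts the cradle's platform by the same amount; the spool pops out at about 6 to 7 mm and at once rolls down the ramp.
- ejector_top (a point): Centre of the flat top of the ejector, a red round cap of 30 mm diameter, at x = -10 mm, y = +62 mm of the dispenser, 48 mm above the worktop when up, 38 mm when fully down. Its white round housing (40 mm diameter) is 28 mm high; a cover 20 mm high runs from it uphill beside the ramp (y to 64 mm). A finger over the ramp right beside it bars the spool while the cap is down.
- spool_center (a point): Centre of the dark thread spool (dark thread, wooden flanges): 31 mm diameter, 48 mm long, 60 g, loose, lying across the ramp. The spool's own z axis is its length; it rolls about it, so the other axes mean nothing.
- white_spool: Bystander: white thread spool, 31 mm diameter, 52 mm high, standing on the worktop; origin under its centre.
- cream_pot: Bystander: round cream pot, 50 mm diameter, 28 mm high; origin under its centre.
- tape_measure: Bystander: grey tape measure, 33 x 72 x 66 mm, standing on the worktop; origin under its centre.

How it is judged:
On the way, in this order (a step that is already met when the one before it is completed fails the run):
1. the ejector is pressed down by a finger (value of joint ejector above 0.005 m and contact force between the fingers and ejector above 0.3 N).
2. the spool is out of the cradle and stands still on the ramp against a finger (x of spool_center in the frame of dispenser between -0.062 and 0.034 m and linear speed of spool below 0.03 m/s and contact force between the fingers and spool above 0.01 N), for 0.2 s.
At the end, for the whole second after the job is handed in: The dark spool lies at rest in the dip (its centre within 5 mm of the dip's middle along the ramp and less than 30 mm above the worktop), the ejector is up again, and each bystander is within 15 mm of where it stood (x of spool_center in the frame of dispenser between -0.0855 and -0.0755 m and z of spool_center in the frame of dispenser below 0.03 m and linear speed of spool below 0.02 m/s and value of joint ejector below 0.002 m and distance of each of white_spool, cream_pot, tape_measure from where it was at the start of the episode below 0.015 m); the robot touches nothing.
It fails at once if the spool ran off the dispenser (x of spool_center in the frame of dispenser below -0.096 m or y of spool_center in the frame of dispenser above 0.03 m or y of spool_center in the frame of dispenser below -0.03 m).
It fails at once if the spool was lifted off the ramp (some 15 mm or more) (z of spool_center in the frame of dispenser above 0.08 m or (x of spool_center in the frame of dispenser below 0.01 m and z of spool_center in the frame of dispenser above 0.065 m) or (x of spool_center in the frame of dispenser below -0.05 m and z of spool_center in the frame of dispenser above 0.05 m)).
It fails at once if the white spool was moved more than 15 mm (distance of white_spool from where it was at the start of the episode above 0.015 m).
It fails at once if the cream pot was moved more than 15 mm (distance of cream_pot from where it was at the start of the episode above 0.015 m).
It fails at once if the tape measure was moved more than 15 mm (distance of tape_measure from where it was at the start of the episode above 0.015 m).
It also fails if it takes over 48 s, if anything falls off the work surface, if the arm or the gripper's body presses on something with over 40 N, if the wrist force passes 120 N, or if a joint passes its speed limit or range.

### The arm

A 6-joint arm with a two-finger parallel gripper is mounted at the origin on a cart in front of the work surface, level with it; the furniture and walls round the work are solid. World frame = base frame: x ahead of the robot, y to its left, z up, the work surface at z = 0. Lengths are in m, angles in rad, forces in N, time in s.
With the tool pointing down it reaches from about 0.3 to 0.85 m from the base axis. Payload 5.4 kg.
Tool frame: the origin (TCP) lies at the very end of the fingers, on their centre line; the grasp point (between the pads) lies 19 mm behind it; z points along the fingers, y is the line along which they close (so a half turn about z gives the same grasp; the last joint's range is limited). The gripper opens to 85 mm and grips with 20 to 120 N. Pads are 22 mm wide; open, the fingers measure 114 mm over their backs; the gripper's body (76 mm by 85 mm) begins 54 mm behind the grasp point. The pads swing forward as they close: fully open they stand 13 mm farther back than shut.
Start: joints at [-1.324, 0.158, 1.597, -0, 1.386, -0.21], TCP at [0.254, -0.516, 0.231] pointing down, gripper open.
Joint ranges: [-2.91, 2.91], [-0.94, 2.29], [0.18, 2.7], [-1.29, 4.43], [0.17, 2.64], [-3, 3]. Speed limits (rad/s): [2.57, 2.57, 3.14, 3.14, 3.14, 3.14].

### API

Orientations are given as a rotation vector (axis times angle).
In Python, from bench import robot gives the robot as it stands.
- The arm moves only by the shell command python3 shift.py FILE, which reads ROWS from the file FILE. ROWS is a JSON list of rows, 1 to 12 of them, each written [[dx, dy, dz], turn, opening]: dx, dy, dz in m, then a turn about the tool's z in rad, then the opening from 0.0 (shut) to 1.0 (fully open); each row shifts and turns the commanded pose from where the row before left it, along the tool's axes as they then stand; what a row does not reach is not made up. A row lasts 1/10 s, in which the tool goes at most 0.05 m and 0.15 rad, less where a joint would pass 70% of its speed; a pose out of reach is approached as far as the arm can. The fingers move at their own pace and stop on an object; the grip force is fixed at half the most. Time passes only in rows, so rows that do not move let the fingers close. It prints the time, the measured TCP pose, the force, the opening and the grip force at its end. Input that does not fit is refused with a message, and nothing moves.
- robot.sense(): the state, without advancing time (a new reading comes with each control period).
- robot.capture(name): name is "side" or "top" or "wrist"; returns a dict with "image" (420x560x3 uint8, red, green, blue), "mtx" (3x3 intrinsics, pixels), "eye" and "rotation" of the camera in the world; the wrist camera has in their place "hand_eye" (4x4, takes a point from camera to tool coordinates, whose origin is the TCP and whose axes are the flange's). Camera axes: x right, y up, looking along -z (the intrinsics and any distortion apply to the point x, -y, -z); pixel columns grow to the right and rows downward; lengths in m; the calibration is good to about 2 mm. A picture is of the moment at which its call begins: read the wrist's pose just before it. There is no depth.
- robot.sign_off(): hands the job in; it is judged then, once.
The state is a dict: "clock": time; "q": joint angles; "joint_velocities": joint speeds; "effort": joint torques, N m; "tcp_pos": TCP position; "tool_rot": TCP orientation; "contact_force": force on the tool from outside, world axes, zero at the start; "ft_torque": the same for the moment, N m; "finger_gap": opening from 0.0 (shut) to 1.0 (fully open); "grip_force": force on a finger pad.
Only numpy, scipy, OpenCV 4.12 (cv2) and the standard library are available. Lean on these libraries where they do the work, as an engineer would, in place of code of your own. Each camera call takes 0.05 s, during which the arm holds its last target. There are 200 camera calls.

## Working session

There is one attempt and no reset: what is moved stays moved. The work goes in short steps, Python scripts to look and compute and a shell command to move; the robot and the scene stay as the last step left them, time stands still between calls to the robot, and variables do not carry over. Pictures are saved under pics/ and viewed, at most 13 in all, crops included, and the job is handed in when it is done.

```bash
ls; mkdir -p pics; python3 - <<'E'
from bench import robot
import cv2,json,numpy as np
print({k:np.round(v,3).tolist() for k,v in robot.sense().items()})
for n in("side","top"):
    c=robot.capture(n); cv2.imwrite(f"pics/{n}0.png",c["image"][:,:,::-1])
    np.savez(f"{n}0.npz",**c)
    print(n,[(k,np.round(v,4).tolist()) for k,v in c.items() if k!="image"])
E
```

```text
bench.py
pics
shift.py
{'clock': 0.0, 'q': [-1.324, 0.159, 1.598, -0.0, 1.386, -0.21], 'joint_velocities': [0.001, 0.001, 0.001, -0.0, 0.002, -0.003], 'effort': [0.0, -39.601, -33.142, -0.0, 0.009, 0.0], 'tcp_pos': [0.253, -0.515, 0.23], 'tool_rot': [-3.058, -0.711, 0.0], 'contact_force': [-0.567, -0.059, 0.539], 'ft_torque': [0.025, -0.062, 0.044], 'grip_force': 0.0, 'finger_gap': 1.0}
side [('mtx', [[479.6268, 0.0, 266.5753], [0.0, 479.6268, 209.6751], [0.0, 0.0, 1.0]]), ('eye', [0.3711, -0.2704, 0.8964]), ('rotation', [0.481, -0.0968, -0.3992])]
top [('mtx', [[493.6576, 0.0, 280.4548], [0.0, 493.6576, 210.9607], [0.0, 0.0, 1.0]]), ('eye', [0.4096, 0.1359, 1.0615]), ('rotation', [0.0911, -0.105, -1.5874])]
```

View pics/side0.png

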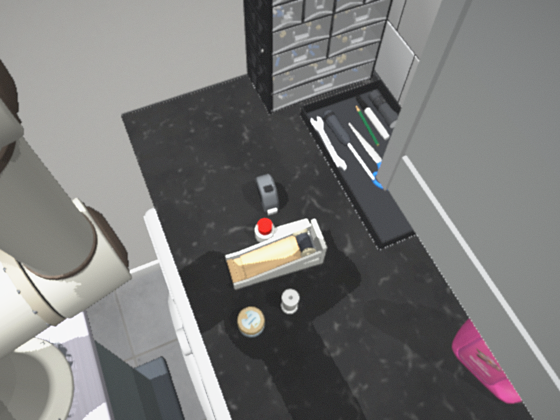

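View pics/top0.png

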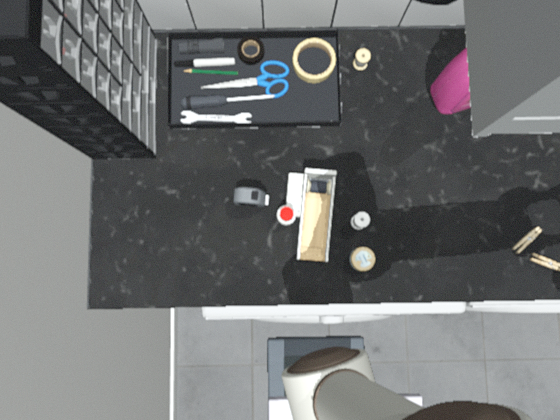

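Side view: red cap near (265,227), dispenser spans (228,270) to (325,240), with the spool at its upper end (308,242). Top view: cap (287,214), ramp from (313,260) up to the spool at (319,186). The tape measure is to the left (250,196), the white spool (360,220) and pot (362,259) to the right.

```bash
cat > h.py <<'E'
import numpy as np,cv2
from scipy.spatial.transform import Rotation as R
def ray(c,uv):
    K=c["mtx"];d=np.array([(uv[0]-K[0,2])/K[0,0],-(uv[1]-K[1,2])/K[1,1],-1.])
    d=R.from_rotvec(c["rotation"]).as_matrix()@d if np.size(c["rotation"])==3 else c["rotation"]@d
    return np.array(c["eye"]),d/np.linalg.norm(d)
def plane(c,uv,z):
    o,d=ray(c,uv);return o+d*(z-o[2])/d[2]
def tri(rs):
    A=sum(np.eye(3)-np.outer(d,d) for o,d in rs);b=sum((np.eye(3)-np.outer(d,d))@o for o,d in rs)
    p=np.linalg.solve(A,b);return p,[np.linalg.norm(np.cross(p-o,d)) for o,d in rs]
def red(im):
    h=cv2.cvtColor(im,cv2.COLOR_RGB2HSV);m=(((h[...,0]<8)|(h[...,0]>174))&(h[...,1]>170)&(h[...,2]>110)).astype(np.uint8)
    n,l,s,ce=cv2.connectedComponentsWithStats(m);i=1+np.argmax(s[1:,4]);return ce[i],s[i]
E
python3 - <<'E'
from h import *
S=dict(np.load("side0.npz"));T=dict(np.load("top0.npz"))
a,sa=red(S["image"]);b,sb=red(T["image"]);print(a,sa,b,sb)
print(tri([ray(S,a),ray(T,b)]), plane(S,a,.048),plane(T,b,.048))
ca=cv2.resize(S["image"][205:300,215:340],None,fx=6,fy=6,interpolation=cv2.INTER_CUBIC)
cb=cv2.resize(T["image"][160:270,265:345],None,fx=5,fy=5,interpolation=cv2.INTER_CUBIC)
cv2.imwrite("pics/cs.png",ca[:,:,::-1]);cv2.imwrite("pics/ct.png",cb[:,:,::-1])
E
```

```text
[264.42245989 225.49197861] [257 218  15  17 187] [286.11711712 213.46846847] [281 208  11  12 111]
(array([0.53069154, 0.11416446, 0.04446113]), [np.float64(0.0006959558339382636), np.float64(0.0006959558339383218)]) [0.5293318  0.11262545 0.048     ] [0.53096197 0.11414214 0.048     ]
```

View pics/cs.png

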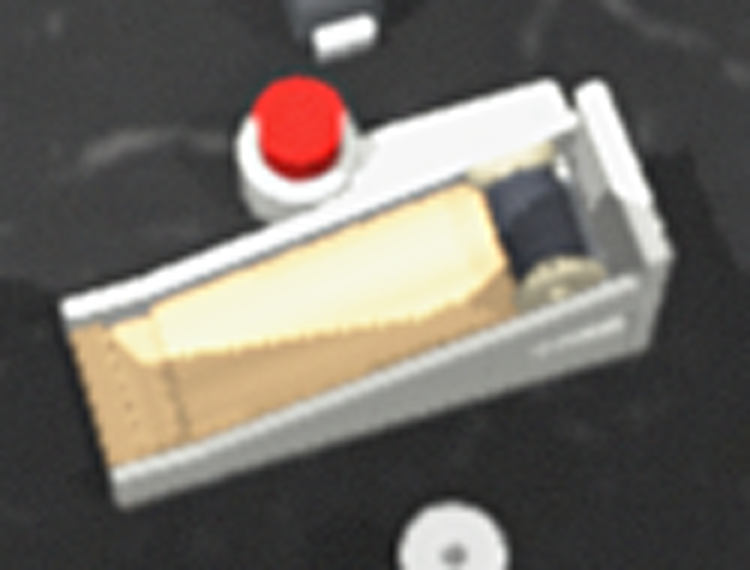

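View pics/ct.png

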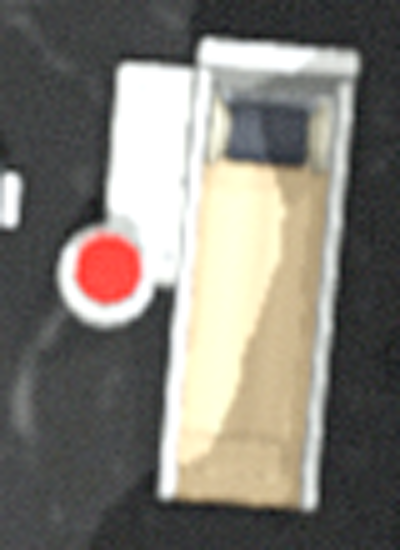

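Crops: front wall corners (top crop) at (157,497) and (317,510), back plate corners (203,38) and (360,50). In the side crop the front wall corners are at (62,305) and (113,475), the back plate's near corner at (672,250), and the spool lies against the ramp's upper edge.

```bash
python3 - <<'E'
from h import *
S=dict(np.load("side0.npz"));T=dict(np.load("top0.npz"))
ps=lambda x,y:(215+(x+.5)/6-.5,205+(y+.5)/6-.5)
pt=lambda x,y:(265+(x+.5)/5-.5,160+(y+.5)/5-.5)
N={"cap":((-10,62,48),red(S["image"])[0],red(T["image"])[0]),
"fl":((-100,32,26),ps(62,303),pt(157,499)),
"fr":((-100,-32,26),ps(113,472),pt(317,511)),
"br":((82,-32,78),ps(672,253),pt(359,48)),
"bl":((82,32,78),ps(603,80),pt(202,37))}
M=[];P=[]
for k,(m,a,b) in N.items():
    p,e=tri([ray(S,a),ray(T,b)]); pz=[plane(S,a,m[2]/1e3)[:2],plane(T,b,m[2]/1e3)[:2]]
    print(k,np.round(p*1e3,1),np.round(e[0]*2e3,1),np.round(np.array(pz)*1e3,1).tolist())
    M.append(np.array(m[:2])/1e3);P.append(pz)
M=np.array(M);P=np.array(P)
for nm,Q in(("side",P[:,0]),("top",P[:,1]),("both",P.mean(1))):
    A=M-M.mean(0);B=Q-Q.mean(0)
    th=np.arctan2((A[:,0]*B[:,1]-A[:,1]*B[:,0]).sum(),(A*B).sum())
    Rm=np.array([[np.cos(th),-np.sin(th)],[np.sin(th),np.cos(th)]]);t=Q.mean(0)-Rm@M.mean(0)
    print(nm,"yaw",th,"t",t,"res mm",np.round((Q-(M@Rm.T+t))*1e3,1).tolist())
# bystanders approx
for u,z in(((251,196),.066),((361,219),.052),((363,258),.028)):print(plane(T,u,z))
E
```

```text
cap [530.7 114.2  44.5] 1.4 [[529.3, 112.6], [531.0, 114.1]]
fl [437.   94.9  23.9] 0.6 [[437.1, 94.0], [436.6, 95.0]]
fr [430.3  29.5  38.1] 0.4 [[431.3, 33.7], [430.3, 28.3]]
br [613.3  11.6  81.5] 4.0 [[612.3, 13.0], [616.0, 10.8]]
bl [620.1  74.8  79.3] 2.7 [[619.1, 75.5], [621.7, 74.5]]
side yaw -0.10595924051332185 t [0.53366804 0.05247294] res mm [[-0.9, -2.6], [-0.5, -0.8], [0.5, 2.5], [0.5, 1.1], [0.5, -0.2]]
top yaw -0.10055699960141574 t [0.535039   0.05128414] res mm [[-0.4, 0.2], [-2.1, 1.9], [-2.0, -1.2], [2.6, -0.4], [1.9, -0.4]]
both yaw -0.10322092881204463 t [0.53435405 0.05187878] res mm [[-0.6, -1.2], [-1.3, 0.5], [-0.8, 0.7], [1.5, 0.3], [1.2, -0.3]]
[0.56599186 0.18538962 0.066     ]
[ 0.516177   -0.03973058  0.052     ]
[ 0.43679138 -0.04484347  0.028     ]
```

```bash
cat >> h.py <<'E'
YAW=-.103;T0=np.array([.5345,.0518])
C=np.array([[np.cos(YAW),-np.sin(YAW)],[np.sin(YAW),np.cos(YAW)]])
def goal(s,x,y,z):
    "tool-axes shift (mm) to dispenser point (x,y,z mm), and turn to the dispenser's yaw"
    w=np.r_[C@np.array([x,y])/1e3+T0,z/1e3];Rt=R.from_rotvec(s["tool_rot"]).as_matrix()
    hd=np.arctan2(Rt[1,0],Rt[0,0])
    return np.round(Rt.T@(w-s["tcp_pos"])*1e3,1),"turn",round(hd-YAW,3)
def disp(s):
    return np.round(np.r_[C.T@(np.array(s["tcp_pos"])[:2]-T0),s["tcp_pos"][2]]*1e3,1)
E
python3 - <<'E'
from h import *
from bench import robot
s=robot.sense();print(goal(s,-10,28.5,200),R.from_rotvec(s["tool_rot"]).as_matrix().round(3))
E
```

```text
(array([ 509.1, -414.6,   31.3]), 'turn', np.float64(0.56)) [[ 0.897  0.441 -0.   ]
 [ 0.441 -0.897  0.002]
 [ 0.    -0.002 -1.   ]]
```

```bash
echo '[[[0.032,-0.026,0],0,0.55],[[0.032,-0.026,0],0,0.55],[[0.032,-0.026,0],0,0.55],[[0.032,-0.026,0],0,0.55],[[0.032,-0.026,0],0,0.55],[[0.032,-0.026,0],0,0.55],[[0.032,-0.026,0],0,0.55],[[0.032,-0.026,0],0,0.55]]' > path.dat && python3 shift.py path.dat && echo '[[[0.032,-0.026,0],0,0.55],[[0.032,-0.026,0],0,0.55],[[0.032,-0.026,0],0,0.55],[[0.032,-0.026,0],0,0.55],[[0.032,-0.026,0],0,0.55],[[0.032,-0.026,0],0,0.55],[[0.032,-0.026,0],0,0.55],[[0.029,-0.024,0],0,0.55],[[0,0,0],0.14,0.55],[[0,0,0],0.14,0.55],[[0,0,0],0.14,0.55],[[0,0,0],0.14,0.55]]' > path.dat && python3 shift.py path.dat; python3 - <<'E'
from h import *
from bench import robot
s=robot.sense();print(s["clock"],s["contact_force"],s["finger_gap"],disp(s),goal(s,-10,28.5,90))
c=robot.capture("wrist");cv2.imwrite("pics/w1.png",c["image"][:,:,::-1]);np.savez("w1.npz",**c,tp=s["tcp_pos"],tr=s["tool_rot"])
print(c["hand_eye"].round(4).tolist(),c["mtx"].round(1).tolist())
E
```

```text
clock: 0.9
tcp_pos: [0.3918, -0.2147, 0.231]
tool_rot: [-3.06, -0.711, 0.0]
contact_force: [1.0, 1.0, -0.3]
finger_gap: 0.549
grip_force: 0.0
clock: 2.1
tcp_pos: [0.5274, 0.0802, 0.2307]
tool_rot: [3.137, -0.171, -0.002]
contact_force: [0.4, -1.1, -0.6]
finger_gap: 0.548
grip_force: 0.0
2.1 [ 0.43134876 -1.1362121  -0.64376243] 0.5478551305358613 [-10.   27.5 230.7] (array([ 1.000e-01, -1.000e+00,  1.407e+02]), 'turn', np.float64(-0.006))
[[-0.0006, 0.9461, 0.3239, 0.0843], [1.0, 0.0007, -0.0002, 0.0011], [-0.0004, 0.3239, -0.9461, -0.1429], [0.0, 0.0, 0.0, 1.0]] [[359.5, 0.0, 275.5], [0.0, 359.5, 215.7], [0.0, 0.0, 1.0]]
```

View pics/w1.png

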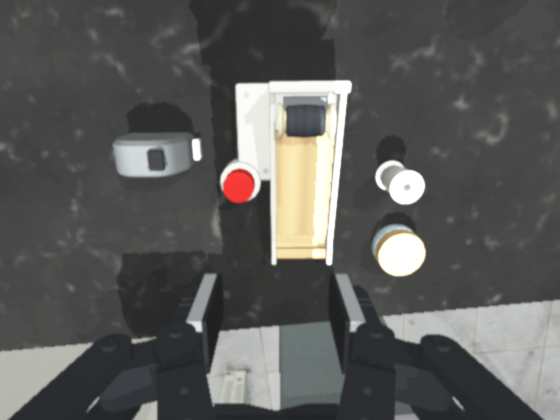

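Wrist view: cap at (238,185), walls' front ends near (273,264) and (330,264), back plate corners (271,82) and (350,82), spool (306,118). The finger tips are near (210,275) and (341,275).

```bash
python3 - <<'E'
from h import *
w=dict(np.load("w1.npz",allow_pickle=True));Rt=R.from_rotvec(w["tr"]).as_matrix();H=w["hand_eye"]
c=dict(mtx=w["mtx"],eye=w["tp"]+Rt@H[:3,3],rotation=Rt@H[:3,:3])
d=lambda p:np.round(np.r_[C.T@(p[:2]-T0),p[2]]*1e3,1)
u,s=red(w["image"]);print(u,s,"cap",d(plane(c,u,.048)))
S=dict(np.load("side0.npz"));T=dict(np.load("top0.npz"))
p,e=tri([ray(c,u),ray(S,red(S["image"])[0]),ray(T,red(T["image"])[0])]);print("cap3",d(p),np.array(e)*1e3)
for n,q,z in(("fl",(271,264),.026),("fr",(333,264),.026),("bl",(270,82),.078),("br",(351,82),.078)):print(n,d(plane(c,q,z)))
for n,q in(("L",(204,275)),("Li",(217,275)),("Ri",(334,275)),("R",(348,275))):
  for dz in(0,.008):
    print(n,dz,np.round(Rt.T@(plane(c,q,w["tp"][2]+dz)-w["tp"])*1e3,1))
im=w["image"];a=cv2.resize(im[240:360,170:390],None,fx=3.6,fy=3.6,interpolation=cv2.INTER_CUBIC);cv2.imwrite("pics/w1c.png",a[:,:,::-1])
E
```

```text
[238.24313725 186.20915033] [224 170  30  33 765] cap [-8.1 61.  48. ]
cap3 [-9.8 61.8 43.1] [0.53342698 1.01898365 0.50792253]
fl [-99.6  31.7  26. ]
fr [-100.   -34.8   26. ]
bl [82. 30. 78.]
br [ 81.6 -32.4  78. ]
L 0 [  7.5 -30.7  -0. ]
L 0.008 [ 11.8 -28.9  -8. ]
Li 0 [  7.5 -24.9  -0. ]
Li 0.008 [ 11.8 -23.5  -8. ]
Ri 0 [ 7.5 27.2 -0. ]
Ri 0.008 [11.8 25.7 -8. ]
R 0 [ 7.5 33.4 -0. ]
R 0.008 [11.8 31.6 -8. ]
```

View pics/w1c.png

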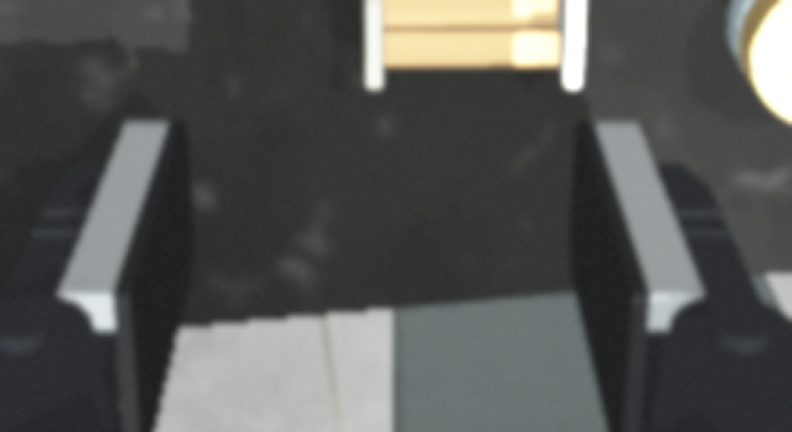

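Dispenser pose confirmed in all three views. The finger centres are about ±27 mm from the tool axis, and the tips about 6.5 mm above the TCP at this opening. Next: descend to just above the cap.

```bash
echo '[[[0,-0.0025,0.04],0,0.55],[[0,0,0.04],0,0.55],[[0,0,0.04],0,0.55],[[0,0,0.03],0,0.55],[[0,0,0.02],0,0.55],[[0,0,0.01],0,0.55],[[0,0,0],0,0.55],[[0,0,0],0,0.55]]' > path.dat && python3 shift.py path.dat; python3 - <<'E'
from h import *
from bench import robot
s=robot.sense();print(disp(s),goal(s,-10,30,41.5),s["contact_force"])
c=robot.capture("wrist");cv2.imwrite("pics/w2.png",c["image"][:,:,::-1])
E
```

```text
clock: 2.95
tcp_pos: [0.5289, 0.0825, 0.0523]
tool_rot: [3.137, -0.161, 0.002]
contact_force: [-1.1, -0.8, 0.8]
finger_gap: 0.552
grip_force: 0.0
[-8.8 29.9 52.3] (array([-1.2, -0.1, 10.8]), 'turn', np.float64(0.001)) [-1.05156789 -0.82670908  0.83083015]
```

View pics/w2.png

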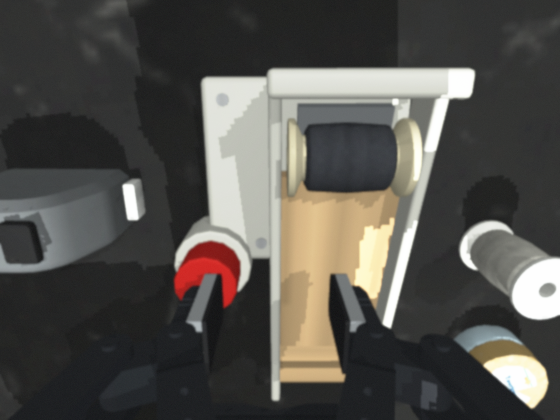

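The left tip stands over the red cap (210,275) and the right tip over the middle of the ramp (340,285), so the alignment is good. Next I press in small steps, watching force.

```bash
echo '[[[0,0,0.006],0,0.55],[[0,0,0.004],0,0.55],[[0,0,0.002],0,0.55],[[0,0,0],0,0.55]]' > path.dat && python3 shift.py path.dat | tail -5; echo '[[[0,0,0.003],0,0.55],[[0,0,0],0,0.55]]' > path.dat && python3 shift.py path.dat| grep -E 'pos|contact'; echo '[[[0,0,0.002],0,0.55],[[0,0,0],0,0.55]]' > path.dat && python3 shift.py path.dat| grep -E 'pos|contact|clock'
```

```text
tcp_pos: [0.5291, 0.0824, 0.0399]
tool_rot: [-3.137, 0.162, -0.004]
contact_force: [2.4, 0.4, 3.0]
finger_gap: 0.55
grip_force: 1.6
tcp_pos: [0.529, 0.0824, 0.0367]
contact_force: [2.8, -0.3, 5.3]
clock: 3.8
tcp_pos: [0.529, 0.0824, 0.0354]
contact_force: [0.5, 0.2, 8.5]
```

```bash
python3 - <<'E'
from h import *
from bench import robot
c=robot.capture("wrist");s=robot.sense();print(s["clock"],disp(s),s["contact_force"],s["ft_torque"])
cv2.imwrite("pics/w3.png",c["image"][:,:,::-1])
E
```

```text
3.85 [-8.6 29.9 35.4] [ 1.50422615 -0.63052944 10.43765427] [ 0.18964082 -0.18364415 -0.06625997]
```

View pics/w3.png

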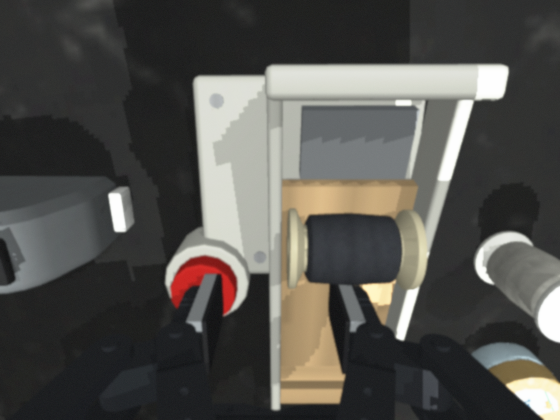

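The spool popped out (gray platform visible at (358,140)), and it now lies at (352,248) against the ramp finger at (345,290). I'll hold it still for a while, easing the press slightly.

```bash
echo '[[[0,0,-0.001],0,0.55],[[0,0,0],0,0.55],[[0,0,0],0,0.55],[[0,0,0],0,0.55],[[0,0,0],0,0.55],[[0,0,0],0,0.55],[[0,0,0],0,0.55],[[0,0,0],0,0.55]]' > path.dat && python3 shift.py path.dat; python3 - <<'E'
from h import *
from bench import robot
s=robot.sense();print(disp(s),goal(s,-45,30,34))
E
```

```text
clock: 4.65
tcp_pos: [0.5287, 0.0825, 0.0357]
tool_rot: [-3.137, 0.162, -0.002]
contact_force: [3.6, 0.1, 5.6]
finger_gap: 0.548
grip_force: 2.8
[-8.9 29.9 35.7] (array([-36.1,  -0.1,   1.6]), 'turn', np.float64(-0.0))
```

```bash
echo '[[[-0.003,0,0],0,0.55],[[-0.003,0,0],0,0.55],[[-0.003,0,0],0,0.55],[[-0.003,0,0],0,0.55],[[-0.003,0,0],0,0.55],[[-0.003,0,0],0,0.55],[[-0.003,0,0],0,0.55],[[-0.003,0,0],0,0.55],[[-0.003,0,0],0,0.55],[[-0.003,0,0],0,0.55],[[-0.003,0,0],0,0.55],[[-0.003,0,0],0,0.55]]' > path.dat && python3 shift.py path.dat; python3 - <<'E'
from h import *
from bench import robot
s=robot.sense();c=robot.capture("wrist");print(disp(s),goal(s,-55,30,25))
cv2.imwrite("pics/w4.png",c["image"][:,:,::-1])
E
```

```text
clock: 5.85
tcp_pos: [0.4912, 0.0863, 0.0347]
tool_rot: [3.137, -0.162, -0.003]
contact_force: [0.2, 0.5, 0.2]
finger_gap: 0.552
grip_force: 0.0
[-46.6  29.9  34.7] (array([-8.3, -0.1,  9.7]), 'turn', np.float64(-0.0))
```

View pics/w4.png

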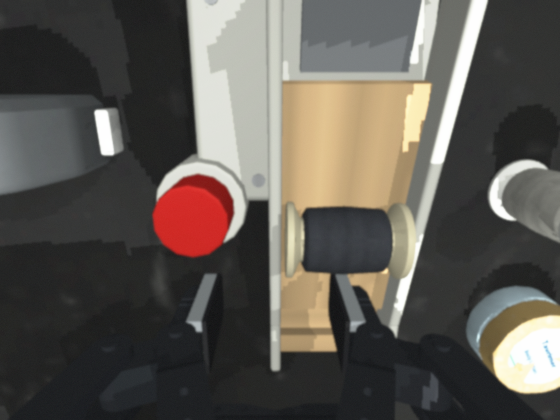

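The finger is clear of the cap, which is up again at (195,215), and the spool lies against the ramp finger at (348,240). Next I lower the finger and walk it down the ramp.

```bash
echo '[[[-0.001,0,0.002],0,0.55],[[-0.001,0,0.002],0,0.55],[[-0.001,0,0.002],0,0.55],[[-0.001,0,0.002],0,0.55],[[-0.001,0,0.002],0,0.55],[[-0.003,0,0.0005],0,0.55],[[-0.003,0,0.0005],0,0.55],[[-0.003,0,0.0005],0,0.55],[[-0.003,0,0.0005],0,0.55],[[-0.003,0,0.0005],0,0.55],[[-0.003,0,0.0005],0,0.55],[[-0.003,0,0.0005],0,0.55]]' > path.dat && python3 shift.py path.dat; python3 - <<'E'
from h import *
from bench import robot
s=robot.sense();print(disp(s),goal(s,-108,30,17.5))
E
```

```text
clock: 7.1
tcp_pos: [0.4661, 0.0889, 0.0218]
tool_rot: [-3.137, 0.162, -0.0]
contact_force: [0.4, 0.2, 0.5]
finger_gap: 0.552
grip_force: 0.0
[-71.8  29.9  21.8] (array([-36.2,  -0.1,   4.3]), 'turn', np.float64(-0.0))
```

```bash
echo '[[[-0.003,0,0.0005],0,0.55],[[-0.003,0,0.0005],0,0.55],[[-0.003,0,0.0005],0,0.55],[[-0.003,0,0.0005],0,0.55],[[-0.002,0,0.0005],0,0.55],[[-0.002,0,0.0005],0,0.55],[[-0.002,0,0.0005],0,0.55],[[-0.002,0,0.0005],0,0.55],[[-0.002,0,0],0,0.55],[[-0.002,0,0],0,0.55],[[-0.002,0,0],0,0.55],[[-0.002,0,0],0,0.55]]' > path.dat && python3 shift.py path.dat; python3 - <<'E'
from h import *
from bench import robot
s=robot.sense();c=robot.capture("wrist");print(disp(s),goal(s,-108,30,17.5))
cv2.imwrite("pics/w5.png",c["image"][:,:,::-1])
E
```

```text
clock: 8.3
tcp_pos: [0.4384, 0.0918, 0.0178]
tool_rot: [-3.137, 0.162, -0.0]
contact_force: [-0.9, -0.3, -0.7]
finger_gap: 0.548
grip_force: 0.0
[-99.7  29.9  17.8] (array([-8.3, -0.1,  0.3]), 'turn', np.float64(-0.0))
```

View pics/w5.png

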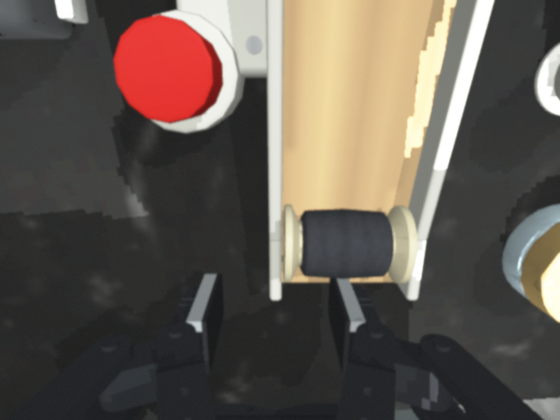

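The spool at (347,243) still follows the finger and is close to the dip, so I keep easing away slowly.

```bash
echo '[[[-0.001,0,0],0,0.55],[[-0.001,0,0],0,0.55],[[-0.001,0,0],0,0.55],[[-0.001,0,0],0,0.55],[[-0.001,0,0],0,0.55],[[-0.001,0,0],0,0.55],[[-0.001,0,0],0,0.55],[[-0.001,0,0],0,0.55],[[-0.001,0,0],0,0.55],[[-0.001,0,0],0,0.55],[[0,0,0],0,0.55],[[0,0,0],0,0.55]]' > path.dat && python3 shift.py path.dat; echo '[[[-0.002,0,0],0,0.55],[[-0.002,0,0],0,0.55],[[-0.002,0,0],0,0.55],[[0,0,0],0,0.55],[[0,0,0],0,0.55]]' > path.dat && python3 shift.py path.dat | grep -E 'clock|contact'; python3 - <<'E'
from h import *
from bench import robot
s=robot.sense();c=robot.capture("wrist");print(disp(s))
Rt=R.from_rotvec(s["tool_rot"]).as_matrix();H=c["hand_eye"]
cc=dict(mtx=c["mtx"],eye=s["tcp_pos"]+Rt@H[:3,3],rotation=Rt@H[:3,:3])
for v in range(180,300,5):pass
im=c["image"];col=im[150:330,340:356].mean((1,2));dk=np.where(col<75)[0]+150
print(np.round(col[::6]).astype(int).tolist())
for n,v in(("mid",dk.mean()),):
    p=plane(cc,(347,v),.036);print(n,v,C.T@(p[:2]-T0)*1e3)
cv2.imwrite("pics/w6.png",im[:,:,::-1])
E
```

```text
clock: 9.55
tcp_pos: [0.4286, 0.0928, 0.0178]
tool_rot: [3.137, -0.162, 0.0]
contact_force: [-0.3, -0.1, 0.6]
finger_gap: 0.553
grip_force: 0.0
clock: 10.05
contact_force: [0.3, 0.6, -0.4]
[-115.6   29.9   17.8]
[196, 195, 195, 195, 194, 193, 145, 66, 72, 76, 79, 81, 81, 80, 78, 74, 68, 60, 45, 51, 51, 100, 115, 126, 131, 123, 110, 95, 82, 102]
mid 237.7 [-82.71615305   1.98731175]
```

View pics/w6.png

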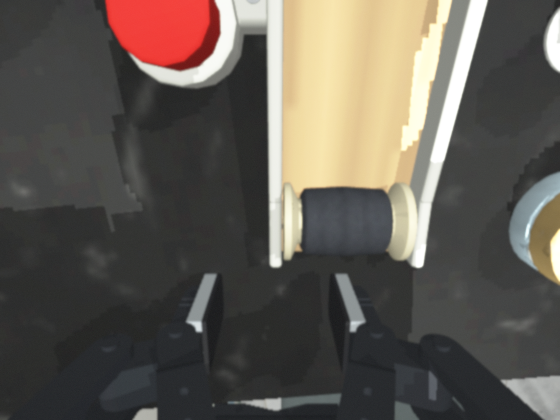

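The spool at (347,220) has stayed behind while the finger moved on, so it rests in the dip. I'll withdraw the hand and check from above.

```bash
echo '[[[-0.01,0,0],0,0.55],[[-0.01,0,-0.01],0,0.55],[[0,0,-0.03],0,0.55],[[0,0,-0.04],0,0.55],[[0,0,-0.04],0,0.55],[[0,0,-0.03],0,0.55],[[0,0,0],0,0.55],[[0,0,0],0,0.55]]' > path.dat && python3 shift.py path.dat | grep -E 'clock|pos|contact'; python3 - <<'E'
from h import *
from bench import robot
s=robot.sense();c=robot.capture("wrist");print(disp(s))
Rt=R.from_rotvec(s["tool_rot"]).as_matrix();H=c["hand_eye"]
cc=dict(mtx=c["mtx"],eye=s["tcp_pos"]+Rt@H[:3,3],rotation=Rt@H[:3,:3])
im=c["image"]
def px(p):
    w=np.r_[C@np.array(p[:2])/1e3+T0,p[2]/1e3];q=cc["rotation"].T@(w-cc["eye"]);K=cc["mtx"]
    return K[0,2]+K[0,0]*q[0]/-q[2],K[1,2]-K[1,1]*q[1]/-q[2]
for p in((-80.5,0,25),(-100,32,26),(-100,-32,26),(-10,62,48)):print(p,np.round(px(p),1))
u=px((-80.5,0,25));x,y=map(int,u)
t=im[y-45:y+45,x-50:x+50];m=(cv2.cvtColor(t,cv2.COLOR_RGB2HSV)[...,2]<90).astype(np.uint8)
n,l,st,ce=cv2.connectedComponentsWithStats(m)
for i in range(1,n):
    if st[i,4]>150:
        g=ce[i]+(x-50,y-45);print(st[i],g,C.T@(plane(cc,g,.025)[:2]-T0)*1e3)
uc,_=red(im);print("cap",uc,C.T@(plane(cc,uc,.048)[:2]-T0)*1e3)
cv2.imwrite("pics/w7.png",im[:,:,::-1])
E
```

```text
clock: 10.9
tcp_pos: [0.4025, 0.0956, 0.1679]
contact_force: [-0.4, -0.3, 0.5]
[-135.8   30.   167.9]
(-80.5, 0, 25) [312.4 132.2]
(-100, 32, 26) [271.4 157.4]
(-100, -32, 26) [352.  157.4]
(-10, 62, 48) [224.6  25.9]
[   0    0  100   90 3075] [305.57626016 152.52325203] [-96.29065118   4.87940662]
[  27   28   43   34 1322] [310.04311649 131.50680787] [-79.99112823   1.83280344]
cap [226.12922347  25.44516894] [-9.75084841 60.98090786]
```

View pics/w7.png

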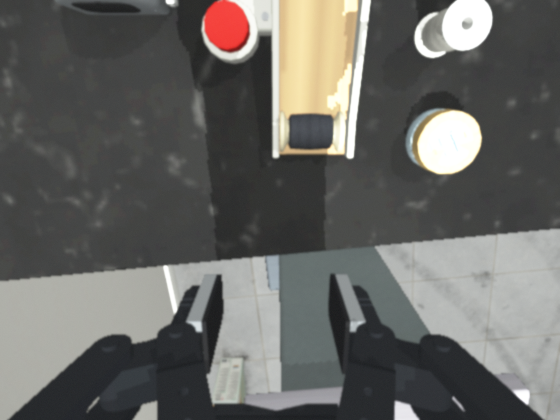

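The spool lies in the dip at (310,131), measured at x = -80 mm. The cap is up at (226,26), the bystanders are untouched and the hand is clear, so I hand it in.

```bash
python3 -c "
from bench import robot
print(robot.sign_off())"
```

```text
the job is handed in; nothing more can be done
None
```

The job is handed in, with no verdict shown: the spool popped out, stopped against the finger and now rests in the dip (measured x ≈ -80 mm), the ejector is up, the hand is clear, and the white spool, pot and tape measure were not touched.

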